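Time the flywheel and punch it

TASK

On the bench stand, turn the steel flywheel until its black timing line lies right under the point of the marking punch. Then push the punch's sprung plunger down through its full stroke and let it come back up, leaving the wheel on its mark; do not work the plunger while the line is off, and leave the oil bottle, bearing and connecting rod undisturbed.

Things in the scene. Friction and masses are not known exactly. Their poses are not given: they have to be found in the camera images.
- stand: Round grey bench stand, 190 mm across, fixed at a place that varies. Origin: on the bench top, on the vertical axis about which the flywheel turns; its axes stay parallel to the world's. It carries the flywheel, a steel disc 220 mm across, underside 60 mm and flat top face 95 mm above the bench.
- flywheel (a joint): Flywheel angle (rad, may exceed pi): direction from its axis to the timing line, 0 along world +x, growing anticlockwise seen from above. Turning takes about 0.5 N m (7 N at 70 mm radius) either way, no stops; it stays where it is left. Too wide to grip: push sideways on an end face of a fan with fingertips let down into a gap.
- timing_mark (a point): Point on the timing line, on the wheel's top face at 100 mm radius, 95 mm above the bench. The line is black, 4 mm wide, radial from 46 to 108 mm radius in the middle of one gap, and runs on down the wheel's outer edge. (Four small black round drillings in a row at the rim, beside a fan, are not the mark.)
- plain_gap (a point): Middle of the plain gap between the fans, opposite the timing line: point on the flat face at 68 mm radius, 95 mm above the bench. The two gaps are equal, about 83 degrees wide at 68 mm radius (about 90 mm clear there); the other one has the timing line in its middle.
- fan (a point): Top of one of the two equal fan-shaped webs raised 22 mm on the wheel's face (tops 117 mm above the bench), this point at 68 mm radius, 90 degrees anticlockwise of the timing line; the other fan is opposite. Each runs from the hub to 85 mm radius and is about 97 degrees wide at 68 mm radius, its two end faces upright and roughly radial.
- hub (a point): Top of the nut on the wheel's axis, 133 mm above the bench, nut 26 mm across; under it the hub, 56 mm across, up to 121 mm above the bench.
- punch: Fixed punch bracket beside the wheel, in a direction that varies. Origin: as the stand's; its +x points from there to the punch. Along +x: foot block 121-177 mm from the axis, 60 wide, 40 high; column 20 across at 140 mm, up to 155 high; arm 24 wide from 92 to 154 mm, 137 to 159 above the bench; upright barrel 22 across at 100 mm, 131 to 165 high.
- punch_point (a point): Tip of the punch at rest, 100 mm from the wheel's axis and 110 mm above the bench (15 mm above the wheel's face). The timing line must lie straight under it. Fixed: it stays at the rest place when the plunger moves.
- plunger_top (a point): Centre of the top of the plunger's round head, 30 mm across and 8 mm thick, straight above the punch point; 190 mm above the bench at rest. It moves with the plunger.
- plunger (a joint): How far the plunger is pushed down (m): 0 at rest, 0.014 at full stroke. Spring: 4 N to start, 12 N at full stroke; it returns by itself.
- oil_bottle: Bystander: upright grey bottle, 60 mm across, 160 mm high, loose on the bench near the wheel. Origin: centre of its underside.
- bearing: Bystander: steel bearing ring, 60 mm across, 30 mm high, loose on the bench near the wheel. Origin: centre of its underside.
- con_rod: Bystander: dark steel connecting rod lying flat beyond the wheel, 164 mm long along its x axis, at most 52 mm wide, 20 mm high. Origin: middle of its underside.
Things that resemble listed ones, but are neither listed nor needed, are in the scene too. There is more than one size of the stand; the job needs the smaller. Several things look just like the punch: the one meant starts farthest to the robot's left.

How it is judged (in metres and radians):
On the way, in this order (a step that is already met when the one before it is completed fails the run):
1. the timing line is brought under the punch point and the wheel stands still, plunger up (horizontal distance between timing_mark and punch_point below 0.005 m and velocity of joint flywheel between -0.05 and 0.05 rad/s and value of joint plunger below 0.003 m), for 0.3 s.
2. the plunger is pushed to the end of its stroke with the line under the punch (value of joint plunger above 0.0125 m and horizontal distance between timing_mark and punch_point below 0.005 m), for 0.1 s.
At the end, for the whole second after the job is handed in: The timing line is within 5 mm of the spot straight under the punch point (measured at 100 mm radius), the wheel is still, and the plunger is back up within 2 mm after having been pushed at least 12.5 of its 14 mm with the line in place (horizontal distance between timing_mark and punch_point below 0.005 m and velocity of joint flywheel between -0.05 and 0.05 rad/s and value of joint plunger below 0.002 m); the robot touches nothing.
It fails at once if the plunger is pushed more than 6 mm while the line is more than 6 mm off the punch point (value of joint plunger above 0.006 m and horizontal distance between timing_mark and punch_point above 0.006 m).
It fails at once if the oil bottle is shifted by more than 20 mm or tipped (distance of oil_bottle from where it was at the start of the episode above 0.02 m or angle between oil_bottle's own z axis and vertical above 0.4 rad).
It fails at once if the bearing is shifted by more than 20 mm (distance of bearing from where it was at the start of the episode above 0.02 m).
It fails at once if the connecting rod is shifted by more than 20 mm (distance of con_rod from where it was at the start of the episode above 0.02 m).
It also fails if it takes over 64 s, if anything falls off the work surface, if the arm or the gripper's body presses on something with over 40 N, if the wrist force passes 120 N, or if a joint passes its speed limit or range.

ROBOT

A 6-joint arm with a two-finger parallel gripper is mounted at the origin on the work surface. World frame = base frame: x ahead of the robot, y to its left, z up, the work surface at z = 0. Lengths are in m, angles in degrees, forces in N, time in s.
With the tool pointing down it reaches from about 0.35 to 0.875 m from the base axis. Payload 4.2 kg.
Tool frame: the origin (TCP) lies midway between the tips of the shut fingers; the grasp point (between the pads) lies 19 mm behind it; y points along the fingers, z is the direction in which the jaws open and shut, and the axes are right-handed (so a half turn about y gives the same grasp; the last joint's range is limited). The gripper opens to 87 mm and grips with 3 to 60 N. Pads are 19 mm wide; open, the fingers measure 117 mm over their backs; the gripper's body (75 mm by 190 mm) begins 51 mm behind the grasp point.
Start: joints at [-53.996, 22.042, 0.453, 0, -68.411, -14.817], TCP at [0.226, -0.583, 0.223] pointing down, gripper open.
Joint ranges: [-179.83, 179.83], [-69.29, 118.12], [-61.27, 80.66], [-181.25, 117.63], [-171.15, -9.14], [-177.46, 177.46]. Speed limits (degrees/s): [159.86, 159.86, 180, 180, 180, 180].

INTERFACE

Orientations are given as [roll, pitch, yaw] about the fixed x, y, z axes, in that order (R = Rz(yaw) Ry(pitch) Rx(roll)).
In Python, from workcell import env gives the robot as it stands. The module is installed in compiled form; this text tells all that it offers. Calls block until the motion is done:
- env.goto(position, orientation): joint-space move of the TCP to a pose.
- env.move_straight(position, rotation=None, rate=0.15, force_limit=None): straight line of the TCP; rotation=None keeps the orientation; rate is the mean speed in m/s. With force_limit (N) it stops when the force on the tool has changed by that much, and returns True; else False.
- env.set_joints(angles): joint-space move.
- env.gripper_to(opening, grasp_force=None): opening from 0.0 (shut) to 1.0 (fully open); grasp_force is the grip in N (None keeps the last); returns when the fingers have stopped.
- env.dwell(seconds).
- env.inverse_kinematics(position, orientation): joint angles nearest the present ones, or None.
- env.read_state(): the state.
- env.grab_frame(name): name is "side" or "top" or "wrist"; returns a dict with "image" (400x640x3 uint8, blue, green, red), "fx", "fy", "cx", "cy" (pixels), "position" and "orientation" of the camera in the world. Camera axes: x right, y up, looking along -z (the intrinsics and any distortion apply to the point x, -y, -z); pixel columns grow to the right and rows downward; lengths in m; the calibration is good to about 2 mm. A picture is of the moment at which its call begins. There is no depth.
A pose or a line that the arm cannot do raises env.Unreachable and nothing moves.
- env.close_job(): hands the job in, once; it reports no verdict.
Trained networks look in a picture, given as the dict that the camera call returned (one of the last four; its "shot" number tells which), for a name from the list of things; names that differ only in an ending like _2 or _b are one class to them, and where a whole thing is asked for, a point or a joint stands for the part that bears it (a point fixed in the world has none). Each returns a list of dicts, best first, with "score" (0 to 1); they miss things now and then, are a little off and sometimes report something else, mostly with a low value. They report only what shows in the picture. A call takes as long as a camera call. They do not tell look-alikes from the thing itself.
- env.search_frame(picture, thing): "xyz" ([x, y, z] in m, in world coordinates, good to about 4 mm: the middle of the surface that is visible of it).
- env.trace(picture, thing): "mask" (400x640 bool, what is visible of it).
The state is a dict: "clock": time; "joint_positions": joint angles; "qvel": joint speeds; "joint_torque": joint torques, N m; "position": TCP position; "tool_rot": TCP orientation; "force": force on the tool from outside, world axes, zero at the start; "wrist_torque": the same for the moment, N m; "opening": opening from 0.0 (shut) to 1.0 (fully open).
Only numpy, scipy, OpenCV 4.12 (cv2) and the standard library are available. Lean on these libraries where they do the work, as an engineer would, in place of code of your own. Each camera call takes 0.05 s, during which the arm holds its last target. There are 200 camera calls.

## Working session

There is one attempt and no reset: what is moved stays moved. The work goes in short steps, each a Python script; the robot and the scene stay as the last script left them, time stands still between calls to the robot, and variables do not carry over. Pictures are saved under pics/ and viewed, about 8 in all and at most 12, crops included, and the job is handed in when it is done.

```bash
mkdir -p pics
cat > h.py <<'E'
import numpy as np,cv2
from workcell import env
from scipy.spatial.transform import Rotation as R
def rot(f):
    o=np.array(f["orientation"],float)
    return R.from_euler('xyz',o,degrees=True).as_matrix() if o.shape==(3,) else o
def pix(f,p):
    c=rot(f).T@(np.array(p,float)-f["position"]); return np.array([f["cx"]+f["fx"]*c[0]/-c[2], f["cy"]-f["fy"]*c[1]/-c[2]])
def ray(f,u,v,z):
    d=rot(f)@np.array([(u-f["cx"])/f["fx"],-(v-f["cy"])/f["fy"],-1]); p=np.array(f["position"]); return p+d*(z-p[2])/d[2]
E
python3 - <<'E'
from h import *
for n in ("top","side"):
    f=env.grab_frame(n); cv2.imwrite(f"pics/{n}0.png",f["image"])
    print(n,{k:v for k,v in f.items() if k!="image"})
    for t in ("stand","punch","plunger_top","hub","timing_mark","plain_gap","fan","oil_bottle","bearing","con_rod"):
        print(t,[(np.round(d["xyz"],3).tolist(),round(d["score"],2),pix(f,d["xyz"]).astype(int).tolist()) for d in env.search_frame(f,t)[:5]])
print(env.read_state())
E
```

```text
top {'fx': 504.24700458485904, 'fy': 504.24700458485904, 'cx': 318.50597156516136, 'cy': 190.50110442535953, 'position': array([0.44524635, 0.0165909 , 1.28662875]), 'orientation': array([  7.04125012,   0.5886247 , -91.46534506]), 'shot': 1}
stand [([0.536, -0.013, 0.1], 0.7, [335, 213]), ([0.71, 0.318, 0.127], 0.68, [192, 142])]
punch [([0.641, -0.082, 0.151], 0.79, [364, 165]), ([0.552, -0.374, 0.083], 0.58, [486, 203])]
plunger_top [([0.521, -0.36, 0.19], 0.5, [496, 213]), ([0.61, -0.064, 0.19], 0.44, [358, 176])]
hub [([0.715, 0.318, 0.126], 0.81, [192, 140]), ([0.432, -0.153, 0.11], 0.66, [397, 256]), ([0.529, -0.003, 0.098], 0.62, [331, 216])]
timing_mark [([0.713, 0.312, 0.127], 0.93, [195, 141]), ([0.532, -0.012, 0.098], 0.78, [335, 215]), ([0.639, -0.084, 0.149], 0.15, [365, 166])]
plain_gap [([0.533, -0.004, 0.097], 0.61, [331, 215]), ([0.711, 0.317, 0.124], 0.58, [193, 142])]
fan [([0.528, -0.011, 0.095], 0.84, [334, 217]), ([0.712, 0.32, 0.126], 0.71, [191, 141])]
oil_bottle [([0.431, -0.152, 0.109], 0.73, [396, 257])]
bearing [([0.452, 0.155, 0.03], 0.84, [267, 251])]
c
[... 1225 characters left out ...]
.047, 0.098], 0.5, [347, 221])]
{'clock': 1.1, 'joint_positions': array([-5.39950204e+01,  2.20413748e+01,  4.53166137e-01,  1.64851701e-04,
       -6.84113846e+01, -1.48150061e+01]), 'qvel': array([-0.01992079, -0.00557252, -0.04798566, -0.01105457, -0.02144123,
        0.06884503]), 'joint_torque': array([ 2.86557106e-04, -3.90481031e+01,  1.87623417e+01,  4.22442421e+00,
        1.54620968e-02, -1.89211198e-05]), 'position': array([ 0.22591329, -0.58272303,  0.22255741]), 'tool_rot': array([-9.00004324e+01,  4.41858815e-05,  2.11900341e+01]), 'force': array([0.07385468, 0.84948508, 0.69677179]), 'wrist_torque': array([ 0.04912305, -0.00752805,  0.05473125]), 'opening': 1.0018044272408224}
```

View pics/top0.png

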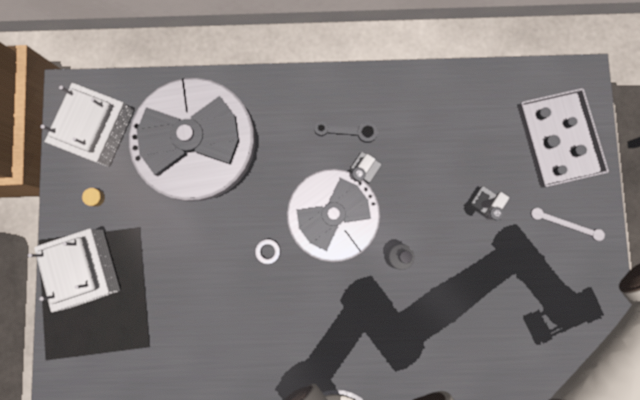

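View pics/side0.png

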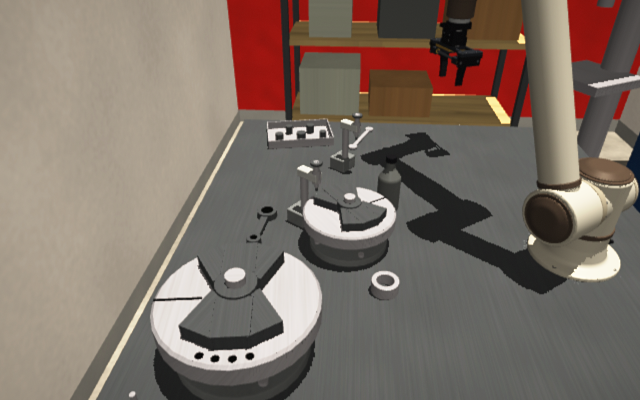

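The top view shows the small wheel centred at about (333,214), with its timing line near (352,242), its drillings near (372,195) and the large wheel at (192,140). There are two punches: A at (364,166), y≈-0.08, next to the small wheel, and B at (490,203), y≈-0.37, standing alone. A fits because it is farthest left and stands by the smaller stand. I'll confirm it in a wrist close-up.

Run:
```python
from h import *
s=env.read_state(); p=s["position"]
env.move_straight([p[0],p[1],0.36])
a=None
for yaw in (21,60,90,120,0,-30):
    q=env.inverse_kinematics([0.46,0.02,0.40],[-90,0,yaw]); print(yaw,None if q is None else np.round(q))
env.goto([0.46,0.02,0.40],[-90,0,90])
f=env.grab_frame("wrist"); cv2.imwrite("pics/w1.png",f["image"])
print({k:v for k,v in f.items() if k!="image"},env.read_state()["clock"])
for t in ("plunger_top","hub","timing_mark","plain_gap","fan","punch"):
    print(t,[(np.round(d["xyz"],3).tolist(),round(d["score"],2),pix(f,d["xyz"]).astype(int).tolist()) for d in env.search_frame(f,t)[:4]])
t=env.grab_frame("top"); cv2.imwrite("pics/t1.png",t["image"])
```

```text
21 [ 23.   1.  -2.  -0. -87. -92.]
60 [ 23.   1.  -2.   0. -87. -53.]
90 [ 23.   1.  -2.   0. -87. -23.]
120 [ 23.   1.  -2.   0. -87.   7.]
0 [  23.    1.   -2.   -0.  -87. -113.]
-30 [  23.    1.   -2.    0.  -87. -143.]
{'fx': 333.8379157327785, 'fy': 333.8379157327785, 'cx': 325.5568584682921, 'cy': 207.4929720643987, 'position': array([ 0.46167205, -0.04552576,  0.56253908]), 'orientation': array([-1.40997864e+01, -3.93348246e-02,  1.79950908e+02]), 'shot': 3} 4.525
plunger_top [([0.612, -0.06, 0.188], 0.58, [186, 109])]
hub [([0.528, -0.012, 0.094], 0.73, [277, 148]), ([0.608, 0.241, 0.112], 0.55, [229, 318])]
timing_mark [([0.608, 0.237, 0.112], 0.91, [229, 316]), ([0.53, -0.018, 0.093], 0.69, [275, 144])]
plain_gap [([0.528, -0.013, 0.095], 0.85, [277, 147]), ([0.601, 0.241, 0.115], 0.67, [233, 319])]
fan [([0.529, -0.01, 0.091], 0.88, [276, 149]), ([0.607, 0.239, 0.11], 0.85, [229, 316]), ([0.448, 0.148, 0.027], 0.39, [333, 241])]
punch [([0.635, -0.086, 0.159], 0.66, [173, 86])]
```

View pics/w1.png

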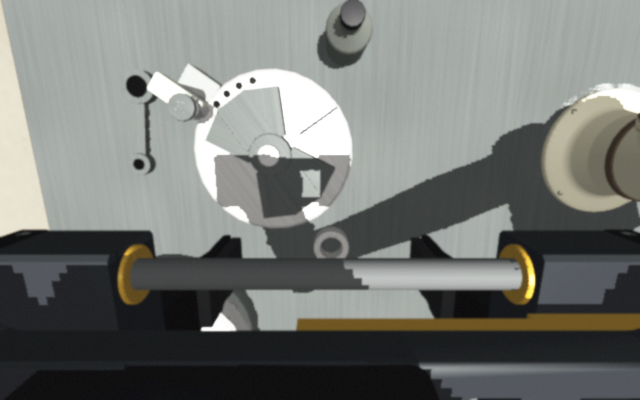

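The wrist view shows punch A at (185,100) standing over the small wheel at (273,147). Its line runs (300,133)–(336,108), and the drillings are at (217–253, 80–104). Next I'll measure the centre, the line and the punch direction.

```bash
cat >> h.py <<'E'
from scipy.optimize import least_squares
F0={"top":dict(fx=504.247,fy=504.247,cx=318.506,cy=190.501,position=np.array([0.44524635,0.0165909,1.28662875]),orientation=[7.04125012,0.5886247,-91.46534506]),
"w":dict(fx=333.838,fy=333.838,cx=325.557,cy=207.493,position=np.array([0.46167205,-0.04552576,0.56253908]),orientation=[-14.0997864,-0.0393348,179.950908])}
def rect(f,img,c,z=.095,half=.13,n=520):
    "metric top-down view of plane z: column = +x, row = -y; half m each way"
    H=cv2.getPerspectiveTransform(np.float32([pix(f,[c[0]+sx*half,c[1]+sy*half,z]) for sx,sy in((-1,1),(1,1),(1,-1),(-1,-1))]),np.float32([[0,0],[n,0],[n,n],[0,n]]))
    return cv2.warpPerspective(img,H,(n,n))
def wheelcircle(f,img,c):
    g=cv2.cvtColor(rect(f,img,c),cv2.COLOR_BGR2GRAY); k=.26/520
    P=[]
    for a in np.radians(np.arange(0,360,3)):
        r=np.arange(.098,.124,.0005)
        v=cv2.remap(g,np.float32((260+r*np.cos(a)/k)[None]),np.float32((260-r*np.sin(a)/k)[None]),1)[0].astype(float)
        d=v[:-6]-v[6:]; i=d.argmax()
        if d[i]>60: P.append([c[0]+(r[i]+.0015)*np.cos(a),c[1]+(r[i]+.0015)*np.sin(a)])
    P=np.array(P)
    s=least_squares(lambda q:np.hypot(*(P-q).T)-.11,c,loss="soft_l1",f_scale=.001)
    return s.x,len(P),np.median(abs(s.fun))
E
python3 - <<'E'
from h import *
T=[]
for n,file in(("top","top0"),("w","w1")):
    f=F0[n]; im=cv2.imread(f"pics/{file}.png"); c=np.array([.53,-.008])
    for _ in range(3): c,m,e=wheelcircle(f,im,c)
    print(n,c,m,e)
    r=rect(f,im,c,n=400); h=rect(f,im,c,z=.19,n=400)
    T.append(r)
    pc=np.array([.6115,-.063]); print(np.degrees(np.arctan2(*(pc-c)[::-1])),np.hypot(*(pc-c)))
    T.append(r) if 0 else None
cv2.imwrite("pics/r1.png",np.hstack(T))
E
```

```text
top [0.53057234 0.00714785] 8 0.0010747341271058336
-40.91864625091584 0.10709811268379126
w [ 0.53420959 -0.00564962] 54 0.00045554135840437937
-36.575840369517024 0.09624382570308879
```

View pics/r1.png

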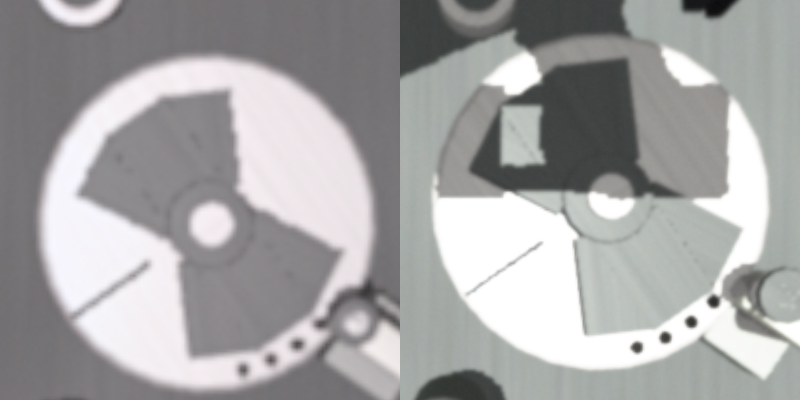

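```bash
cat >> h.py <<'E'
F0["side"]=dict(fx=462.4598,fy=462.4598,cx=320.57595,cy=198.89464,position=np.array([0.53533239,0.89793507,0.70451854]),orientation=[57.2751672,.00332999,-175.87279])
E
python3 - <<'E'
from h import *
T=[]
for n,file in(("top","top0"),("w","w1"),("side","side0")):
    f=F0[n]; im=cv2.imread(f"pics/{file}.png")
    r=rect(f,im,[.6115,-.063],z=.19,half=.04,n=266)
    T.append(r)
f=F0["top"];im=cv2.imread("pics/top0.png");c=np.array([.5343,-.006])
for _ in range(4): c,m,e=wheelcircle(f,im,c)
print(c,m,e)
r=cv2.resize(np.hstack(T),None,fx=1,fy=1)
cv2.imwrite("pics/r2.png",r)
E
```

```text
[ 0.50602485 -0.04603623] 4 0.0010848060382304958
```

View pics/r2.png

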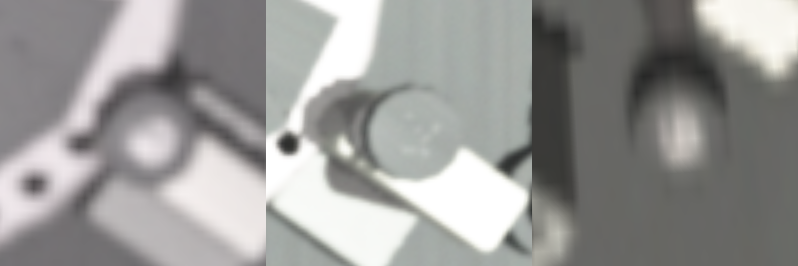

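The wheel centre is about (0.534,-0.006), the timing line is at -145°, and the punch is at -34.6°, so the wheel must turn about +110°. I'll push the CW end face of the fan at 125° from inside the plain gap, on the side away from the punch, and stop short at 100°.

```bash
cat >> h.py <<'E'
C=np.array([.5343,-.006]); N=np.radians(4.5)
face=.066*np.array([np.cos(np.radians(76.5)),np.sin(np.radians(76.5))]); nrm=np.array([np.cos(N),np.sin(N)])
def pose(th,gap,z):
    "TCP pose with finger back `gap` m off the fan face when the wheel has turned th degrees"
    o=R.from_euler('z',th,degrees=True).as_matrix()[:2,:2]@(face+nrm*(.015+gap))
    return [*(C+o),z],[-90,0,(94.5+th+180)%360-180]
E
python3 - <<'E'
from h import *
env.gripper_to(0.0)
print([np.round(env.inverse_kinematics(*pose(t,.0,.103)))[[0,5]] for t in (0,30,60,90,112)])
env.goto(*pose(0,.018,.22))
env.move_straight(pose(0,.018,.14)[0],rate=.15)
print(env.move_straight(pose(0,.018,.102)[0],rate=.05,force_limit=6), env.read_state()["position"],env.read_state()["clock"])
t=env.grab_frame("top"); s=env.grab_frame("side")
cv2.imwrite("pics/m1.png",np.hstack([cv2.resize(t["image"][130:280,230:430],(400,300)),cv2.resize(s["image"][150:285,260:440],(400,300))]))
E
```

```text
[array([ 22., -18.]), array([25., 10.]), array([25., 40.]), array([23., 72.]), array([20., 97.])]
False [0.58289226 0.06081745 0.10223021] 8.8833
```

View pics/m1.png

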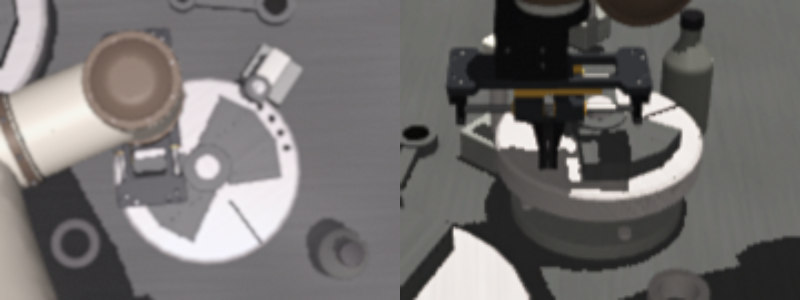

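The fingers are down in the plain gap beside the fan, and the wheel hasn't moved. Pushing now.

Run:
```python
from h import *
p,o=pose(0,.004,.102); env.move_straight(p,rate=.05)
for th in np.arange(0,101,5):
    p,o=pose(th,0,.102); env.move_straight(p,o,rate=.06)
    if th%20==0: s=env.read_state(); print(th,np.round(s["force"],1),round(s["clock"],1))
env.dwell(.3)
t=env.grab_frame("top"); cv2.imwrite("pics/t2.png",t["image"])
f=F0["top"]
cv2.imwrite("pics/r3.png",np.hstack([rect(f,t["image"],C,n=400),rect(f,t["image"],[.6155,-.062],half=.065,n=400)]))
```

```text
0 [-0.3  0.5 -0.3] 9.7
20 [2.3 1.4 0.8] 10.7
40 [1.4 4.1 0.5] 11.7
60 [-0.6  6.1  1.4] 12.8
80 [ 0.7 -0.6 -0.2] 13.8
100 [ 0.6  0.7 -0.1] 14.8
```

View pics/r3.png

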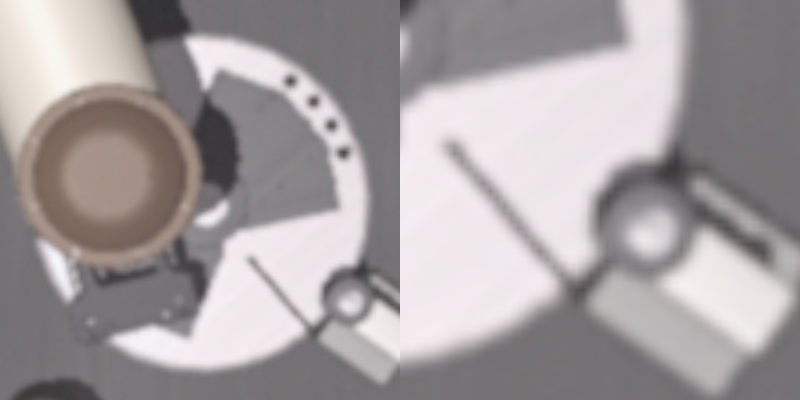

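The line is now at about -48.4°, running (251,259)–(314,330) in the left crop, so 13.8° remain. I'll push on slowly, with an automatic line-angle readout.

```bash
sed -i 's/d\[i\]>60/d[i]>25/' h.py
cat >> h.py <<'E'
def lineang(f,img,c,lo=-65,hi=-15):
    g=cv2.cvtColor(img,cv2.COLOR_BGR2GRAY); A=np.arange(lo,hi,.1); r=np.arange(.05,.078,.001); V=[]
    for a in np.radians(A):
        q=np.array([pix(f,[c[0]+x*np.cos(a),c[1]+x*np.sin(a),.095]) for x in r],np.float32)
        V.append(cv2.remap(g,q[None,:,0],q[None,:,1],1).mean())
    V=cv2.GaussianBlur(np.array(V)[:,None],(1,15),0)[:,0]
    D=V-cv2.blur(V[:,None],(1,81))[:,0]; i=D.argmin(); return A[i],D[i]
E
python3 - <<'E'
from h import *
def look(tag):
    t=env.grab_frame("top"); c=C.copy()
    for _ in range(4): c,m,e=wheelcircle(t,t["image"],c)
    print(tag,"centre",np.round(c,4),m,round(e,4),"line",lineang(t,t["image"],c),lineang(t,t["image"],np.array([.5347,-.0073])))
look(100)
for th in (104,108,110): 
    p,o=pose(th,0,.102); env.move_straight(p,o,rate=.02)
env.dwell(.3); look(110); s=env.read_state(); print(np.round(s["force"],1),s["clock"])
E
```

```text
100 centre [ 0.5325 -0.0069] 82 0.0015 line (np.float64(-47.90000000000097), np.float64(-30.438877282355037)) (np.float64(-49.100000000000904), np.float64(-30.69772311008569))
110 centre [ 0.5322 -0.0072] 79 0.0011 line (np.float64(-39.600000000001444), np.float64(-29.975056774532135)) (np.float64(-40.90000000000137), np.float64(-31.051898936919656))
[-1.   4.1  0.1] 16.6583
```

```bash
cat >> h.py <<'E'
def away(th):
    p,o=pose(th,.015,.102); env.move_straight(p,o,rate=.06); env.move_straight(p[:2]+[.2],rate=.2)
    env.goto([.50,.10,.34],[-90,0,90])
def heads(w,tag,n=400):
    cv2.imwrite(f"pics/{tag}.png",np.hstack([rect(w,w["image"],C,n=n),rect(w,w["image"],[.6155,-.062],z=.19,half=.04,n=n)]))
E
python3 - <<'E'
from h import *
p,o=pose(113,0,.102); env.move_straight(p,o,rate=.02); env.dwell(.2)
away(113); env.dwell(.3)
w=env.grab_frame("wrist"); t=env.grab_frame("top")
for f in (w,t):
    c=C.copy()
    for _ in range(4): c,m,e=wheelcircle(f,f["image"],c)
    print(np.round(c,4),m,round(e,4),lineang(f,f["image"],c),lineang(f,f["image"],C))
    print([(np.round(d["xyz"],4),d["score"]) for d in env.search_frame(f,"plunger_top")[:3]])
heads(w,"r4"); np.save("w4.npy",w,allow_pickle=True); print(env.read_state()["clock"])
E
```

```text
[ 0.5352 -0.0076] 100 0.002 (np.float64(-36.9000000000016), np.float64(-103.29443161375417)) (np.float64(-37.50000000000156), np.float64(-103.46600078156072))
[(array([ 0.6117, -0.055 ,  0.1862]), 0.77)]
[ 0.5347 -0.0057] 102 0.0019 (np.float64(-39.00000000000148), np.float64(-27.528635677739658)) (np.float64(-38.6000000000015), np.float64(-27.62159003155716))
[(array([ 0.6408, -0.0851,  0.1516]), 0.6), (array([ 0.5225, -0.3595,  0.1928]), 0.53), (array([ 0.6113, -0.0641,  0.1884]), 0.42)]
20.6333
```

View pics/r4.png

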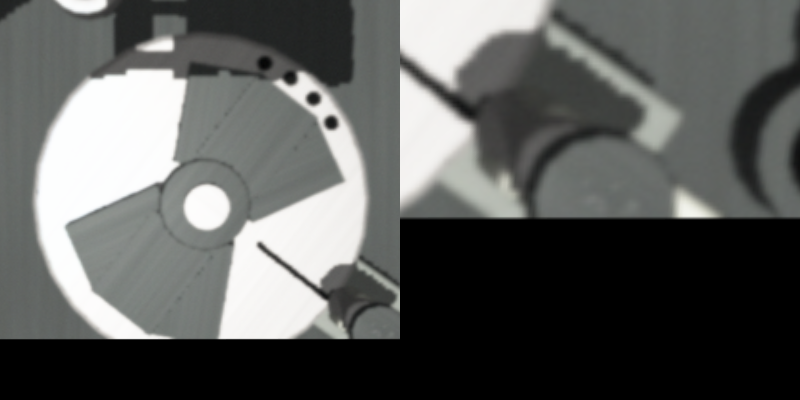

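```bash
cat >> h.py <<'E'
def linefit(f,img,c):
    g=cv2.cvtColor(img,cv2.COLOR_BGR2GRAY).astype(np.float32); a0=lineang(f,img,c)[0]; P=[]
    for r in np.arange(.05,.084,.001):
        S=np.arange(-.006,.006,.0003); a=np.radians(a0)
        W=np.array([c[0]+r*np.cos(a)-S*np.sin(a),c[1]+r*np.sin(a)+S*np.cos(a)]).T
        q=np.array([pix(f,[*w,.095]) for w in W],np.float32); v=cv2.remap(g,q[None,:,0],q[None,:,1],1)[0]
        wt=np.clip(np.percentile(v,70)-v-8,0,None)
        if wt.sum()>20: P.append((wt[:,None]*W).sum(0)/wt.sum())
    vx,vy,x,y=cv2.fitLine(np.float32(P),cv2.DIST_HUBER,0,.001,.001).ravel()
    return np.array([x,y]),np.array([vx,vy])*np.sign(vx)
def headfind(f,img,h=(.6155,-.062)):
    im=rect(f,img,h,z=.19,half=.04,n=400); g=cv2.medianBlur(cv2.cvtColor(im,cv2.COLOR_BGR2GRAY),5)
    k=cv2.HoughCircles(g,cv2.HOUGH_GRADIENT,1,400,param1=60,param2=10,minRadius=68,maxRadius=82)
    if k is None: return None,im
    x,y,r=k[0,0]; cv2.circle(im,(int(x),int(y)),int(r),(0,0,255),1)
    return np.array([h[0]+(x-200)*2e-4,h[1]-(y-200)*2e-4]),im
def report(f,tag):
    img=f["image"]; c=C.copy()
    for _ in range(4): c,m,e=wheelcircle(f,img,c)
    p,d=linefit(f,img,c); h,him=headfind(f,img)
    off=lambda q:round(1000*float(d[0]*(q[1]-p[1])-d[1]*(q[0]-p[0])),2)
    print(tag,"centre",np.round(c,4),"line deg",round(float(np.degrees(np.arctan2(d[1],d[0]))),2),"line misses centre mm",off(c),"head",h,"head is CCW of line by mm",off(h) if h is not None else None,"fixed head",off((.616,-.0625)))
    b=rect(f,img,C,n=400); z=lambda q:tuple(int(v) for v in (200+(q[0]-C[0])/.00065,200-(q[1]-C[1])/.00065))
    cv2.line(b,z(p-.02*d),z(p+.05*d),(0,0,255),1)
    if h is not None: cv2.circle(b,z(h),3,(0,255,0),-1)
    return np.hstack([b,him])
E
python3 - <<'E'
from h import *
env.goto([.50,.02,.36],[-90,0,90]); env.dwell(.2)
w=env.grab_frame("wrist"); a=report(w,"wrist")
env.goto([.48,.20,.36],[-90,0,90]); env.dwell(.2)
t=env.grab_frame("top"); b=report(t,"top")
cv2.imwrite("pics/r5.png",cv2.resize(np.vstack([a,b]),(600,600),interpolation=cv2.INTER_AREA) if 0 else cv2.resize(np.vstack([a,b]),(600,600)))
f=dict(F0["w"]); report({**f,"image":cv2.imread("pics/w1.png")},"w1 head only")
print(env.read_state()["clock"])
E
```

```text
wrist centre [ 0.5357 -0.0057] line deg -37.77 line misses centre mm 0.63 head [ 0.616  -0.0639] head is CCW of line by mm 3.84 fixed head 4.94
top centre [ 0.5354 -0.0081] line deg -37.82 line misses centre mm -0.18 head [ 0.6278 -0.0781] head is CCW of line by mm 1.21 fixed head 6.3Traceback (most recent call last):
  File "<stdin>", line 7, in <module>
  File "h.py", line 67, in report
    p,d=linefit(f,img,c); h,him=headfind(f,img)
        ~~~~~~~^^^^^^^^^
  File "h.py", line 56, in linefit
    vx,vy,x,y=cv2.fitLine(np.float32(P),cv2.DIST_HUBER,0,.001,.001).ravel()
              ~~~~~~~~~~~^^^^^^^^^^^^^^^^^^^^^^^^^^^^^^^^^^^^^^^^^^
cv2.error: OpenCV(4.12.0) /io/opencv/modules/imgproc/src/linefit.cpp:618: error: (-215:Assertion failed) npoints2 >= 0 || npoints3 >= 0 in function 'fitLine'
```

View pics/r5.png

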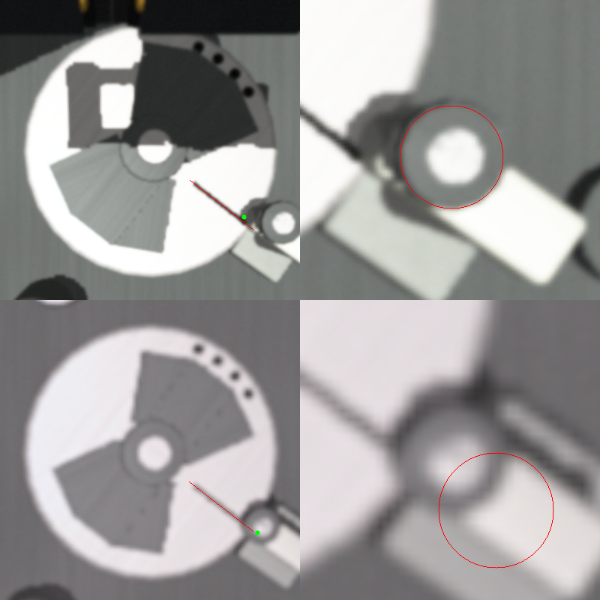

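The fit shows the line at -37.8° and the punch at about -35° (the wrist camera gives 3.8 mm to go, the top camera about 6 mm). The wrist circle sits correctly on the head; the top-camera Hough circle latched onto the bracket, so I'm ignoring it. I'll push on by 2.7°.

```bash
cat > adj.py <<'E'
from h import *
import sys
th=float(sys.argv[1]); tag=sys.argv[2]
p,o=pose(th-8,0.012,.2); env.goto(p,o)
print(env.move_straight(p[:2]+[.102],rate=.1,force_limit=8))
p,o=pose(th-3,.0,.102); env.move_straight(p,o,rate=.04)
p,o=pose(th,.0,.102); env.move_straight(p,o,rate=.015); env.dwell(.3)
print(np.round(env.read_state()["force"],1))
p,o=pose(th,.015,.102); env.move_straight(p,o,rate=.06); env.move_straight(p[:2]+[.2],rate=.2)
env.goto([.50,.02,.36],[-90,0,90]); env.dwell(.2)
w=env.grab_frame("wrist"); a=report(w,"wrist")
env.goto([.56,.03,.33],[-90,0,90]); env.dwell(.2)
w=env.grab_frame("wrist"); b=report(w,"wrist2")
env.goto([.48,.20,.36],[-90,0,90]); env.dwell(.2)
t=env.grab_frame("top"); report(t,"top")
cv2.imwrite(f"pics/{tag}.png",cv2.resize(np.vstack([a,b]),(600,600)))
print(env.read_state()["clock"])
E
python3 adj.py 115.7 r6
```

```text
False
[-1.9  5.1  2.3]
wrist centre [ 0.5356 -0.0058] line deg -35.81 line misses centre mm 0.38 head [ 0.61639994 -0.0637    ] head is CCW of line by mm 0.72 fixed head 1.46
wrist2 centre [ 0.5362 -0.0059] line deg -35.52 line misses centre mm 1.01 head [ 0.617  -0.0639] head is CCW of line by mm 0.78 fixed head 1.34
top centre [ 0.5353 -0.0081] line deg -35.53 line misses centre mm -0.06 head [ 0.58479995 -0.0673    ] head is CCW of line by mm -19.5 fixed head 2.54
31.475
```

View pics/r6.png

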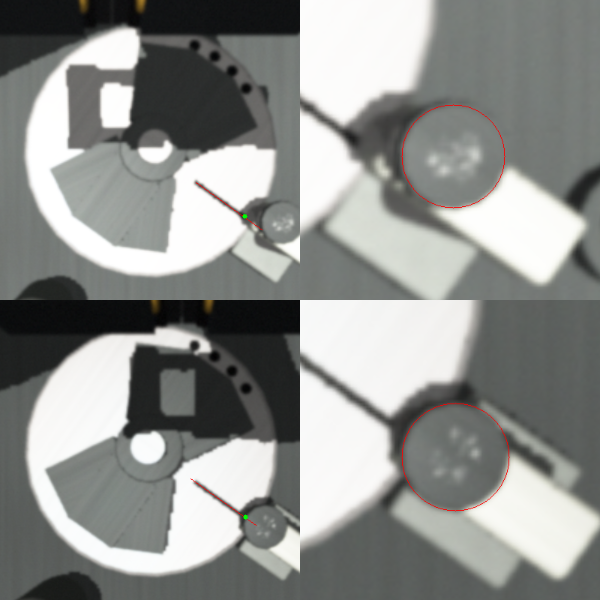

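The wrist views put the line 0.75 mm from the punch axis and the top view about 2 mm, both inside the 5 mm tolerance. Next I press the plunger.

Run:
```python
from h import *
h=[.6163,-.0633]
env.gripper_to(0.0)
env.goto([*h,.24],[-90,0,90]); env.dwell(.2)
print(env.move_straight([*h,.198],rate=.08,force_limit=8)); f0=env.read_state()["force"]
for z in (.190,.185,.180,.178,.1765,.1755,.1745,.1735,.1725):
    hit=env.move_straight([*h,z],rate=.02,force_limit=16); s=env.read_state(); d=s["force"]-f0
    print(z,hit,np.round(d,1),np.round(s["position"],4))
    if hit or d[2]>17: break
env.dwell(.4); s=env.read_state(); print(np.round(s["force"]-f0,1),s["position"])
t=env.grab_frame("side"); cv2.imwrite("pics/s_press.png",t["image"])
env.move_straight([*h,.20],rate=.04); env.move_straight([*h,.28],rate=.15)
env.goto([.50,.02,.36],[-90,0,90]); env.dwell(.2)
a=report(env.grab_frame("wrist"),"wrist")
env.goto([.48,.20,.36],[-90,0,90]); env.dwell(.2)
s=env.grab_frame("side"); report(env.grab_frame("top"),"top")
cv2.imwrite("pics/r7.png",np.hstack([cv2.resize(x[130:250,230:410],(400,267)) for x in (t["image"],s["image"])]))
print(env.read_state()["clock"])
```

```text
False
0.19 False [-0.8  0.4  3.4] [ 0.6163 -0.0633  0.1905]
0.185 False [-2.5  2.   6.9] [ 0.6164 -0.0633  0.1856]
0.18 False [-3.   1.4  8.5] [ 0.6164 -0.0633  0.1813]
0.178 False [-3.7  1.5 10.4] [ 0.6164 -0.0633  0.1796]
0.1765 False [-5.1  2.6 10.7] [ 0.6164 -0.0633  0.1783]
0.1755 False [-4.7  2.2 12.2] [ 0.6164 -0.0633  0.1774]
0.1745 False [-4.7  3.1 11.6] [ 0.6164 -0.0633  0.1766]
0.1735 False [-6.5  1.9 15.4] [ 0.6164 -0.0633  0.1764]
0.1725 False [-7.1  2.3 17.9] [ 0.6164 -0.0633  0.1763]
[-7.3  3.1 18.2] [ 0.61640615 -0.06330723  0.17634162]
wrist centre [ 0.5356 -0.0058] line deg -35.57 line misses centre mm 0.59 head [ 0.6166 -0.0635] head is CCW of line by mm 0.8 fixed head 1.26
top centre [ 0.5354 -0.008 ] line deg -35.48 line misses centre mm 0.15 head [ 0.59199995 -0.0421    ] head is CCW of line by mm 5.2 fixed head 2.52
40.6083
```

View pics/r7.png

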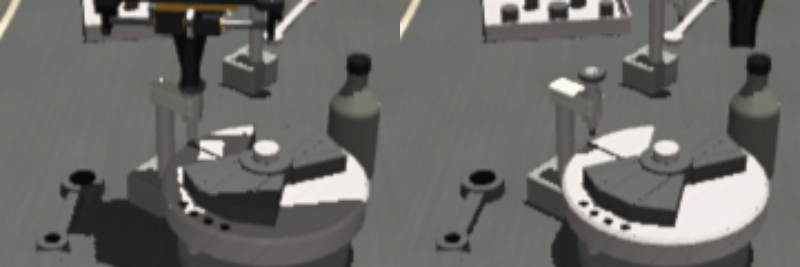

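The plunger hit its hard stop after about 14 mm (force rising, position steady at 0.1763) and the head is back up. In the right-hand picture the line ends at the punch tip near (592,138), and the bottle and rod are in place.

```bash
python3 -c "
from workcell import env
env.close_job()"
```

```text
the job is handed in; nothing more can be done
```

I turned the small flywheel about 110° anticlockwise by pushing a fan face from inside the plain gap. I then pressed the plunger once to its hard stop, let it come back up, and handed the job in at about 41 s of the 64 s allowed.

- **Line position:** After the press, the wrist camera put the line 0.8 mm from the punch axis. The top camera put it about 2.5 mm off. They disagree by under 2 mm, and both are inside the 5 mm limit.
- **Wheel movement:** The line angle read -35.8° and -35.5° before the press, and -35.6° and -35.5° after it, so the wheel did not move measurably.
- **Plunger stroke:** The tool stopped at z = 0.1763 with about 18 N on it, which is roughly 14 mm of travel. The side view shows the head back up.
- **Failed check:** Automatic plunger-head detection in the top camera did not work, because its circle did not settle on the head. For the top camera I used the head position measured from the wrist and top views instead.
- **Bystanders:** I never came near the bottle, bearing or connecting rod. The bottle and rod look unmoved in the last side view. I did not re-measure any of them, and the bearing was outside that crop.

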